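Seat a gasketed gearbox cover corner by corner

TASK

One of the two cast gearbox cases on the bench still has its flat cover, the one with the round breather dome in the middle, standing up on its rubber seal. Press that cover down one corner at a time, all four of them in any order, until it sits flat and fully home on the case.

Things in the scene. Friction and masses are not known exactly. Their poses are not given: they have to be found in the camera images.
- cover: Loose stiff grey plate, 124 (x) x 164 (y) x 8 mm, a round breather dome (44 mm wide, 22 mm high) in its middle. Origin: centre of its underside, 68 mm above the bench at the start, 60 mm when home; z up, front (-x) faces the robot at yaw 0. Press on its bolt holes, 52 mm (x), 72 mm (y) from the middle, or just inside them. Pressing a corner rocks the opposite one up, at most 16 mm above home; it lies flat when all four are pressed.
- case: Fixed cast aluminium gearbox case under the cover, 146 (x) x 186 (y) mm, flat top 60 mm above the bench; origin centre of its underside, axes as the cover's. A lug (30 mm long) at the middle of each side, up to 82 mm above the bench, keeps the cover in place. The look-alike case beside it has a cover with a black rectangular block, already home: nothing to do there.
- seal_fl (a joint): Compression of the seal under the cover's front left (cover -x, +y) corner (it bears 55 mm in x, 75 mm in y from the middle), m: 0 = 8 mm proud, 0.008 = home. Yields at about 6 N, does not spring back, stops firmly at home: 15 to 20 N on that corner seats it. A corner of the plate may rise off its seal again while others are pressed; the seal itself stays down.
- seal_fr (a joint): Compression of the seal under the cover's front right (cover -x, -y) corner (it bears 55 mm in x, 75 mm in y from the middle), m: 0 = 8 mm proud, 0.008 = home. Yields at about 6 N, does not spring back, stops firmly at home: 15 to 20 N on that corner seats it.
- seal_bl (a joint): Compression of the seal under the cover's back left (cover +x, +y) corner (it bears 55 mm in x, 75 mm in y from the middle), m: 0 = 8 mm proud, 0.008 = home. Yields at about 6 N, does not spring back, stops firmly at home: 15 to 20 N on that corner seats it.
- seal_br (a joint): Compression of the seal under the cover's back right (cover +x, -y) corner (it bears 55 mm in x, 75 mm in y from the middle), m: 0 = 8 mm proud, 0.008 = home. Yields at about 6 N, does not spring back, stops firmly at home: 15 to 20 N on that corner seats it.
There are look-alikes about, which are no part of the job. What is shaped like the cover but yellow is not meant.

How it is judged (in metres and radians):
On the way, in this order (a step that is already met when the one before it is completed fails the run):
1. the first corner of the seal is pressed home on its own (value of joint any of seal_fl, seal_fr, seal_bl, seal_br above 0.006 m), for 0.05 s.
2. the second corner of the seal is pressed home (two corners at once do not count) ((value of joint each of seal_fl, seal_fr above 0.006 m or value of joint each of seal_fl, seal_bl above 0.006 m or value of joint each of seal_fl, seal_br above 0.006 m or value of joint each of seal_fr, seal_bl above 0.006 m or value of joint each of seal_fr, seal_br above 0.006 m or value of joint each of seal_bl, seal_br above 0.006 m)), for 0.05 s.
3. the third corner of the seal is pressed home (two corners at once do not count) ((value of joint each of seal_fl, seal_fr, seal_bl above 0.006 m or value of joint each of seal_fl, seal_fr, seal_br above 0.006 m or value of joint each of seal_fl, seal_bl, seal_br above 0.006 m or value of joint each of seal_fr, seal_bl, seal_br above 0.006 m)), for 0.05 s.
4. the fourth corner of the seal is pressed home (two corners at once do not count) (value of joint each of seal_fl, seal_fr, seal_bl, seal_br above 0.006 m), for 0.05 s.
At the end, for the whole second after the job is handed in: The seal is pressed in at least 6 mm at all four corners, and the cover rests on its case, at most 2.5 mm above fully home and tilted less than 1.5 degrees, at rest (all of step 4 and height (world z) of cover between 0.057 and 0.0625 m and angle between cover's own z axis and vertical below 0.026 rad and linear speed of cover below 0.01 m/s); the robot touches nothing.
It also fails if it takes over 46 s, if anything falls off the work surface, if the arm or the gripper's body presses on something with over 40 N, if the wrist force passes 120 N, or if a joint passes its speed limit or range.

ROBOT

A 7-joint arm with a two-finger parallel gripper is mounted at the origin on the work surface. World frame = base frame: x ahead of the robot, y to its left, z up, the work surface at z = 0. Lengths are in mm, angles in rad, forces in N, time in s.
With the tool pointing down it reaches from about 425 to 950 mm from the base axis. Payload 4.7 kg.
Tool frame: the origin (TCP) lies between the finger pads; the fingertips stand ctrl.tcp_to_tips ahead of it and the grasp point (between the pads) lies 3 mm ahead of it (ctrl.tcp_to_tips is the distance from the TCP to the fingertips, in mm); y points along the fingers, z is the direction in which the jaws open and shut, and the axes are right-handed (so a half turn about y gives the same grasp; the last joint's range is limited). The gripper opens to 85 mm and grips with 20 to 120 N. Pads are 22 mm wide; open, the fingers measure 114 mm over their backs; the gripper's body (76 mm by 85 mm) begins 54 mm behind the grasp point. The pads swing forward as they close: fully open they stand 13 mm farther back than shut.
Start: joints at [-1.216, 0.469, -0.049, 1.532, 0.024, 1.141, -0.082], TCP at [252.713, 625.925, 253.335] pointing down, gripper open.
Joint ranges: [-2.59, 2.59], [-0.33, 1.99], [-1.39, 1.29], [0.1, 2.45], [-1.04, 4.18], [0.21, 1.99], [-2.66, 2.66]. Speed limits (rad/s): [2.57, 2.57, 3.14, 3.14, 3.14, 3.14, 3.14].

INTERFACE

Orientations are given as a 3x3 rotation matrix whose columns are the frame's x, y, z axes.
In Python, from station import ctrl gives the robot as it stands.
- The arm moves only by the shell command python3 -m handwheel 'ROWS' [OPENING] [FORCE]. ROWS is JSON, a list that holds one entry, the list of rows, each a list of 6 numbers: the shift along the tool's x, y, z in cm, then the turn, a rotation vector about the tool's x, y, z in rad. In form: [[[dx, dy, dz, rx, ry, rz], ...]]. A call has 1 to 5 rows; each row is the pose to reach, as a shift and turn from the pose commanded when the call began, along the tool's axes at that moment; what a row does not reach only later rows make up. A row lasts 1/12 s, in which the tool goes at most 41.7 mm and 7.16 degrees, less where a joint would pass 70% of its speed; a pose out of reach is approached as far as the arm can. A call with a gripper value outside its range is refused whole. OPENING is the opening in per cent of the stroke, from 0 (shut) to 100 (fully open), set as the call begins (- or left out, the last holds). The fingers move at their own pace and stop on an object; FORCE is the grip in N (left out, the last holds). Time passes only in rows, so rows that repeat a pose let the fingers close. It gives the time, the measured TCP pose, the force and the opening at its end, in the units of the state.
- ctrl.get_state(): the state, without advancing time (a new reading comes with each control period).
- ctrl.read_camera(name): name is "scene" or "top" or "wrist"; returns a dict with "frame" (420x560x3 uint8, blue, green, red), "camera_matrix" (3x3 intrinsics, pixels), "dist_coeffs" ([k1, k2, p1, p2, k3] as OpenCV has them; the pictures are not rectified), "R" (3x3) and "t" (3): a world point X has camera coordinates R X + t; the wrist camera has in their place "T_tool_cam" (4x4, takes a point from camera to tool coordinates, whose origin is the TCP and whose axes are the tool frame's). Camera axes: x right, y down, z forward; pixel columns grow to the right and rows downward; lengths in mm; the calibration is good to about 2 mm. A picture is of the moment at which its call begins: read the wrist's pose just before it. There is no depth.
- ctrl.finish_job(): hands the job in, once; it reports no verdict.
Trained networks look in a picture, given as the dict that the camera call returned (one of the last four; its "shot" number tells which), for a name from the list of things; names that differ only in an ending like _2 or _b are one class to them, and where a whole thing is asked for, a point or a joint stands for the part that bears it (a point fixed in the world has none). Each returns a list of dicts, best first, with "score" (0 to 1); they miss things now and then, are a little off and sometimes report something else, mostly with a low value. They report only what shows in the picture. A call takes as long as a camera call. They do not tell look-alikes from the thing itself.
- ctrl.boxes_of(target, picture): "position" ([column, row] in pixels, amid what is visible of it).
The state is a dict: "time_s": time; "joints": joint angles; "dq": joint speeds; "joint_efforts": joint torques, N m; "ee_pos": TCP position; "tool_rot": TCP orientation; "contact_force": force on the tool from outside, world axes, zero at the start; "wrist_torque": the same for the moment, N m; "finger_gap": finger opening in mm.
Only numpy, scipy, OpenCV 4.12 (cv2) and the standard library are available. Lean on these libraries where they do the work, as an engineer would, in place of code of your own. Each camera call takes 0.05 s, during which the arm holds its last target.

## Working session

There is one attempt and no reset: what is moved stays moved. The work goes in short steps, Python scripts to look and compute and a shell command to move; the robot and the scene stay as the last step left them, time stands still between calls to the robot, and variables do not carry over. Pictures are saved under pics/ and viewed, and the job is handed in when it is done.

```bash
ls; mkdir -p pics; python3 - <<'E'
from station import ctrl
import cv2
s=ctrl.get_state();print(s, ctrl.tcp_to_tips)
for n in("scene","top"):
    p=ctrl.read_camera(n);cv2.imwrite(f"pics/{n}0.png",p["frame"])
    for t in("cover","case"):
        print(n,t,[(b["position"],round(b["score"],2)) for b in ctrl.boxes_of(t,p)])
    print(p["camera_matrix"],p["R"],p["t"],p["dist_coeffs"])
E
```

```text
pics
{'time_s': 0.0, 'joints': array([-1.21589844,  0.46946521, -0.04863687,  1.53369912,  0.02409003,
        1.14097543, -0.08230748]), 'dq': array([ 0.00025469,  0.00026093,  0.00072026,  0.00013189,  0.00086055,
        0.00134746, -0.00020345]), 'joint_efforts': array([ 1.70006579e-04, -5.10309005e+01, -4.64376924e-02, -2.37710130e+01,
        1.07224518e-02,  7.46605190e-03, -1.48017023e-05]), 'ee_pos': array([252.51123462, 625.40849927, 252.24327435]), 'tool_rot': array([[ 9.27270774e-01, -6.94240603e-04,  3.74390745e-01],
       [-3.74391386e-01, -1.83500162e-03,  9.27268959e-01],
       [ 4.32598629e-05, -9.99998075e-01, -1.96146108e-03]]), 'contact_force': array([-0.75816505,  0.74367651,  0.42212276]), 'wrist_torque': array([-0.03179222, -0.01318541, -0.01178483]), 'finger_gap': 85.51614488354126} 22.0
scene cover [([363.6, 263.0], 0.86), ([390.1, 182.2], 0.75), ([167.3, 175.7], 0.65)]
scene case [([356.0, 289.4], 0.6)]
[[450.66370634   0.         276.37990413]
 [  0.         450.66370634 207.87559773]
 [  0.           0.           1.        ]] [[ 0.02121636  0.99970995 -0.01139697]
 [ 0.81953698 -0.02391961 -0.57252685]
 [-0.57263339  0.0028067  -0.81980676]] [   7.16812113 -294.51703535 1248.2796775 ] [-0.07819938  0.          0.          0.          0.        ]
top cover [([214.8, 155.1], 0.87), ([408.7, 302.2], 0.59), ([161.2, 279.0], 0.57)]
top case [([215.4, 187.0], 0.96)]
[[431.79989962   0.         284.07533337]
 [  0.         431.79989962 211.92067773]
 [  0.           0.           1.        ]] [[ 0.03775574 -0.9992847  -0.00214344]
 [-0.97758089 -0.0364909  -0.20737411]
 [ 0.20714756  0.00992494 -0.97825936]] [-25.4873925  430.75459107 860.08727914] [-0.10183364  0.          0.          0.          0.        ]
```

View pics/scene0.png

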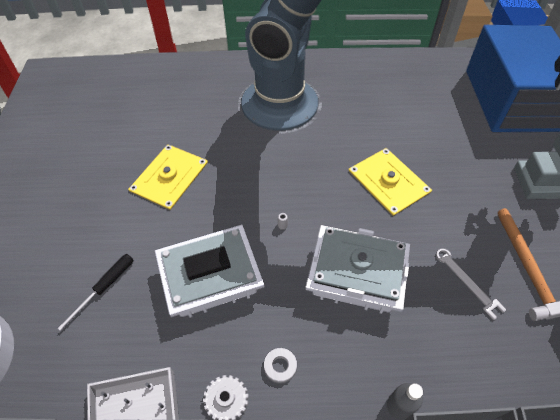

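View pics/top0.png

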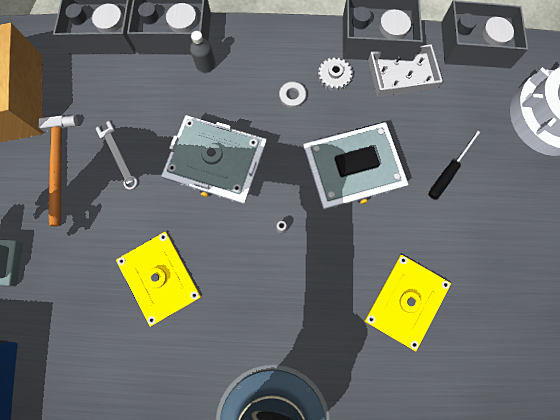

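Candidates, by scene / top pixel:
- Grey plate with round dome: (363,263) / (212,155). This is the target.
- Grey plate with black block, already home: (207,262) / (357,161).
- Yellow plates: (390,181) / (158,278), and (168,175) / (408,302).

Next, a close crop to check the choice.

```bash
python3 - <<'E'
import cv2,numpy as np
a=cv2.imread("pics/top0.png")[105:215,150:280];b=cv2.imread("pics/scene0.png")[220:315,300:420]
cv2.imwrite("pics/c_top.png",cv2.resize(a,None,fx=6,fy=5.4,interpolation=2)[:600,:800])
cv2.imwrite("pics/c_scene.png",cv2.resize(b,None,fx=6,fy=6,interpolation=2))
E
```

```text
(no output)
```

View pics/c_top.png

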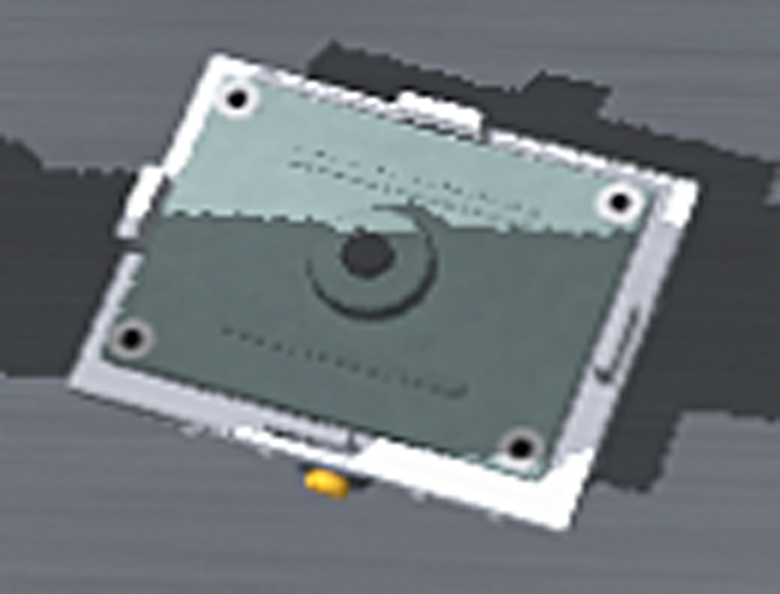

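View pics/c_scene.png

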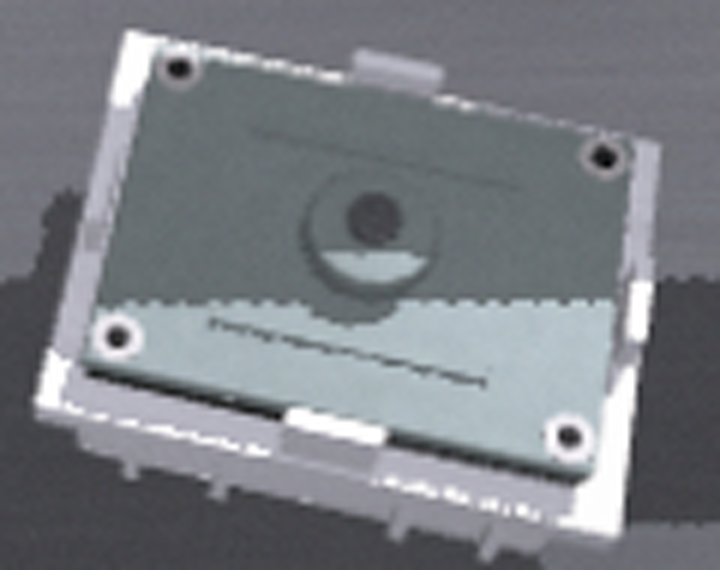

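The crops confirm the choice: grey plate, round dome, standing proud of the case at its edge, with four bolt holes visible. I'll triangulate the holes from the two views.

```bash
cat > h.py <<'E'
import numpy as np,cv2
from scipy.optimize import least_squares
C=dict(
scene=(np.array([[450.66370634,0,276.37990413],[0,450.66370634,207.87559773],[0,0,1]]),np.array([-0.07819938,0,0,0,0]),np.array([[ 0.02121636,0.99970995,-0.01139697],[0.81953698,-0.02391961,-0.57252685],[-0.57263339,0.0028067,-0.81980676]]),np.array([7.16812113,-294.51703535,1248.2796775])),
top=(np.array([[431.79989962,0,284.07533337],[0,431.79989962,211.92067773],[0,0,1]]),np.array([-0.10183364,0,0,0,0]),np.array([[0.03775574,-0.9992847,-0.00214344],[-0.97758089,-0.0364909,-0.20737411],[0.20714756,0.00992494,-0.97825936]]),np.array([-25.4873925,430.75459107,860.08727914])))
def proj(n,X):
    K,d,R,t=C[n];return cv2.projectPoints(np.float64(X).reshape(-1,3),cv2.Rodrigues(R)[0],t,K,d)[0].reshape(-1,2)
E
python3 - <<'E'
from h import *
names=["FL","FR","BL","BR"]
loc=np.array([[-52,72,8],[-52,-72,8],[52,72,8],[52,-72,8]],float)
T=np.array([[131,338],[520,447],[237,98],[620,202]])/[6,5.4]+[150,105]-.4
S=np.array([[603,157],[180,68],[568,437],[118,337]])/6+[300,220]-.4
for i in range(4):
    r=least_squares(lambda X:np.r_[proj("top",X)[0]-T[i],proj("scene",X)[0]-S[i]],[600,150,70]);print(names[i],r.x.round(1),r.fun.round(2))
def W(p):
    c,s=np.cos(p[3]),np.sin(p[3]);return loc@np.array([[c,-s,0],[s,c,0],[0,0,1]]).T+p[:3]
r=least_squares(lambda p:np.r_[(proj("top",W(p))-T).ravel(),(proj("scene",W(p))-S).ravel()],[600,150,65,-.2])
print(r.x,r.fun.round(2));print(dict(zip(names,W(r.x).round(1).tolist())))
q=r.x.copy();loc=loc*[48/52,68/72,1];print("inside",W(q).round(1))
E
```

```text
FL [511.5 229.4  76. ] [-0.23 -0.03 -0.22  0.04]
FR [472.6  91.1  76.3] [-0.4  -0.03 -0.39  0.03]
BL [611.8 200.9  76.7] [-0.18 -0.02 -0.16  0.02]
BR [572.6  62.6  76.1] [-0.51 -0.04 -0.46  0.03]
[ 5.42125302e+02  1.46012912e+02  6.82316657e+01 -2.75966641e-01] [-0.26 -0.15 -0.29  0.04 -0.24  0.07 -0.52 -0.04 -0.16  0.05 -0.51 -0.01
 -0.09  0.13 -0.45 -0.02]
{'FL': [511.7, 229.5, 76.2], 'FR': [472.5, 90.9, 76.2], 'BL': [611.8, 201.1, 76.2], 'BR': [572.5, 62.6, 76.2]}
inside [[514.5 224.5  76.2]
 [477.4  93.7  76.2]
 [606.8 198.4  76.2]
 [569.8  67.5  76.2]]
```

Hole heights come out at about 76 mm, which matches the text (68 + 8). The yaw is −0.276 rad. I'll shut the gripper and head to FL first. The shift in tool axes is about x +38.9 cm, z −27.0 cm.

```bash
python3 -m handwheel '[[[2.4,0,-1.7,0,0,0],[5,0,-3.5,0,0,0],[7.6,0,-5.3,0,0,0],[10.3,0,-7.1,0,0,0],[13,0,-9,0,0,0]]]' 0 40
python3 -m handwheel '[[[2.6,0,-1.8,0,0,0],[5.2,0,-3.6,0,0,0],[7.8,0,-5.4,0,0,0],[10.4,0,-7.2,0,0,0],[13,0,-9,0,0,0]]]'
python3 -m handwheel '[[[2.6,0,-1.8,0,0,0],[5.2,0,-3.6,0,0,0],[7.8,0,-5.4,0,0,0],[10.4,0,-7.2,0,0,0],[12.9,0,-9,0,0,0]]]'
python3 -c "
from station import ctrl
s=ctrl.get_state();print(s['tool_rot'].round(4),s['ee_pos'],s['contact_force'],s['finger_gap'])"
```

```text
time_s: 0.72
ee_pos: [340.2, 492.6, 253.3]
tool_rot: [[0.927, 0.0, 0.374], [-0.374, 0.0, 0.927], [-0.0, -1.0, 0.0]]
contact_force: [-0.1, -0.1, -0.0]
finger_gap: 25.2
time_s: 1.13
ee_pos: [427.0, 360.3, 253.5]
tool_rot: [[0.927, 0.0, 0.374], [-0.374, 0.0, 0.927], [0.0, -1.0, 0.0]]
contact_force: [0.0, -0.4, 0.1]
finger_gap: 0.5
time_s: 1.55
ee_pos: [513.1, 228.4, 253.5]
tool_rot: [[0.927, 0.0, 0.375], [-0.375, 0.0, 0.927], [0.0, -1.0, 0.0]]
contact_force: [0.0, -0.0, -0.9]
finger_gap: -0.1
[[ 9.272e-01  4.000e-04  3.745e-01]
 [-3.745e-01  2.000e-04  9.272e-01]
 [ 3.000e-04 -1.000e+00  4.000e-04]] [513.07305188 228.42391483 253.49119571] [ 0.03200107 -0.02166861 -0.92253729] -0.11725963727592195
```

```bash
python3 -m handwheel '[[[0,2.8,0,0,0,0],[0,5.8,0,0,0,0],[0,8.8,0,0,0,0],[0,11.5,0,0,0,0],[0,13.5,0,0,0,0]]]'
python3 -m handwheel '[[[0,0,0,0,0,0]]]'
python3 - <<'E'
from station import ctrl
import cv2
for n in("scene","wrist"):
    s=ctrl.get_state();p=ctrl.read_camera(n);cv2.imwrite(f"pics/{n}1.png",p["frame"])
print(s["ee_pos"],s["contact_force"])
import numpy as np
T=np.array(p["T_tool_cam"]);Ti=np.linalg.inv(T)
R=np.array(s["tool_rot"]);hs={'FL': [511.7, 229.5, 76.2], 'FR': [472.5, 90.9, 76.2], 'BL': [611.8, 201.1, 76.2], 'BR': [572.5, 62.6, 76.2],'tip':s["ee_pos"]+22*R[:,1]}
for k,v in hs.items():
    c=Ti[:3,:3]@(R.T@(np.array(v)-s["ee_pos"]))+Ti[:3,3]
    print(k,c.round(0),cv2.projectPoints(c.reshape(1,3),np.zeros(3),np.zeros(3),p["camera_matrix"],np.array(p["dist_coeffs"]))[0].ravel().round(1))
E
```

```text
time_s: 1.97
ee_pos: [511.3, 229.4, 116.1]
tool_rot: [[0.927, -0.002, 0.374], [-0.375, -0.001, 0.927], [-0.002, -1.0, -0.002]]
contact_force: [0.1, -0.2, -0.3]
finger_gap: 0.2
time_s: 2.05
ee_pos: [509.6, 228.6, 114.3]
tool_rot: [[0.927, -0.007, 0.374], [-0.374, -0.004, 0.927], [-0.005, -1.0, -0.006]]
contact_force: [-0.6, -0.8, -0.5]
finger_gap: 0.3
[511.03367926 229.29250117 116.56681362] [ 0.11762486  0.27475145 -0.37969207]
FL [  2.  27. 178.] [280.2 256.1]
FR [-142.   41.  183.] [ 53.3 276.1]
BL [ 13. 125. 210.] [295.4 386.6]
BR [-130.  140.  215.] [103.3 397. ]
tip [  1.  32. 160.] [279.4 270.8]
```

```bash
python3 -c "
import cv2
a=cv2.imread('pics/scene1.png')[200:330,290:430];b=cv2.imread('pics/wrist1.png')
cv2.imwrite('pics/c1.png',cv2.resize(a,None,fx=4,fy=4,interpolation=2))"
```

```text
(no output)
```

View pics/wrist1.png

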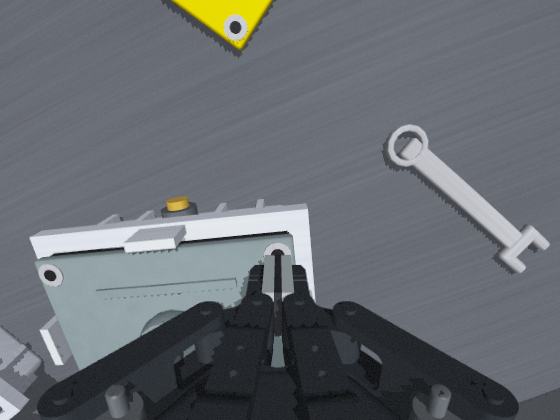

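View pics/c1.png

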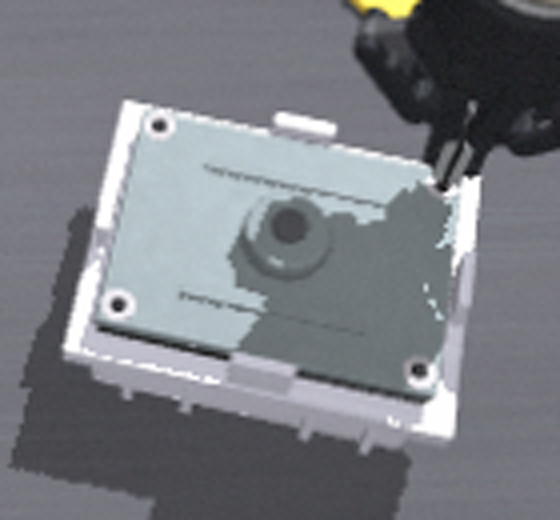

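The wrist view shows hole FL at (278,254), predicted (280,256), and FR at (50,275), predicted (53,276). So the tips are over hole FL, and I'll go down now.

```bash
python3 -m handwheel '[[[0,0.8,0,0,0,0],[0,1.5,0,0,0,0],[0,1.8,0,0,0,0],[0,1.9,0,0,0,0],[0,2,0,0,0,0]]]' | grep -v rot
python3 -m handwheel '[[[0,0.1,0,0,0,0],[0,0.2,0,0,0,0],[0,0.3,0,0,0,0],[0,0.4,0,0,0,0]]]'| grep -v rot
```

```text
time_s: 2.57
ee_pos: [512.4, 230.0, 98.5]
contact_force: [0.8, 0.7, 0.0]
finger_gap: -0.1
time_s: 2.9
ee_pos: [512.4, 230.2, 95.4]
contact_force: [-2.5, -0.2, 7.7]
finger_gap: -0.0
```

```bash
python3 -m handwheel '[[[0,0.1,0,0,0,0],[0,0.2,0,0,0,0],[0,0.3,0,0,0,0],[0,0.4,0,0,0,0]]]' | grep -v rot
python3 -m handwheel '[[[0,0.1,0,0,0,0],[0,0.15,0,0,0,0],[0,0.2,0,0,0,0]]]'| grep -v rot
```

```text
time_s: 3.23
ee_pos: [512.4, 230.5, 91.6]
contact_force: [-2.0, -0.4, 8.4]
finger_gap: -0.0
time_s: 3.48
ee_pos: [512.4, 230.6, 91.0]
contact_force: [-6.6, -2.1, 21.8]
finger_gap: -0.1
```

FL stopped firmly at 22 N, so I lift and take FR next. Shift: x +1.56, z −14.32 cm.

```bash
python3 -m handwheel '[[[0,0,0,0,0,0],[0,-1,0,0,0,0],[0,-2.5,0,0,0,0],[0,-3.8,0,0,0,0],[0,-3.8,0,0,0,0]]]' | grep -v rot
python3 -m handwheel '[[[0.3,0,-2.5,0,0,0],[0.6,0,-5.5,0,0,0],[0.9,0,-8.5,0,0,0],[1.3,0,-11.5,0,0,0],[1.6,0,-14.3,0,0,0]]]'| grep -v rot
python3 -m handwheel '[[[0,0,0,0,0,0],[0,0,0,0,0,0]]]'| grep -v rot
python3 - <<'E'
from station import ctrl
import cv2
p=ctrl.read_camera("scene");cv2.imwrite("pics/c2.png",cv2.resize(p["frame"][200:330,290:430],None,fx=4,fy=4,interpolation=2))
print(ctrl.get_state()["ee_pos"])
E
```

```text
time_s: 3.9
ee_pos: [514.1, 230.7, 129.0]
contact_force: [0.2, 0.4, 1.1]
finger_gap: 0.0
time_s: 4.32
ee_pos: [472.9, 89.7, 125.8]
contact_force: [2.0, -0.8, 0.3]
finger_gap: 0.1
time_s: 4.48
ee_pos: [473.2, 89.7, 126.0]
contact_force: [0.5, 1.0, -0.6]
finger_gap: 0.1
[473.7158621   91.24644923 126.14072006]
```

View pics/c2.png

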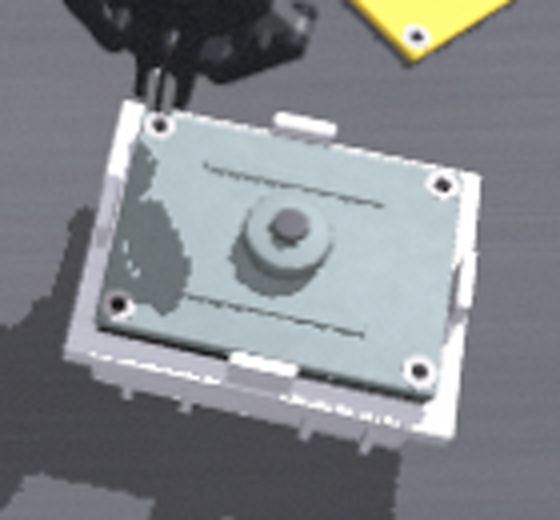

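The picture shows the cover still in place in the lugs, with the tips above hole FR at crop (160,125). Pressing FR.

```bash
python3 -m handwheel '[[[0,0.8,0,0,0,0],[0,1.8,0,0,0,0],[0,2.5,0,0,0,0],[0,2.7,0,0,0,0],[0,2.8,0,0,0,0]]]' | grep -v rot
python3 -m handwheel '[[[0,0.1,0,0,0,0],[0,0.2,0,0,0,0],[0,0.3,0,0,0,0],[0,0.4,0,0,0,0],[0,0.5,0,0,0,0]]]'| grep -v rot
```

```text
time_s: 4.95
ee_pos: [472.7, 92.1, 97.3]
contact_force: [-2.6, 1.5, 5.1]
finger_gap: 0.1
time_s: 5.37
ee_pos: [473.2, 91.8, 93.5]
contact_force: [-3.8, 1.7, 4.3]
finger_gap: -0.1
```

```bash
python3 -m handwheel '[[[0,0.1,0,0,0,0],[0,0.2,0,0,0,0],[0,0.25,0,0,0,0],[0,0.3,0,0,0,0]]]' | grep -v rot
python3 -m handwheel '[[[0,0.1,0,0,0,0],[0,0.15,0,0,0,0]]]'| grep -v rot
```

```text
time_s: 5.7
ee_pos: [473.1, 91.8, 91.0]
contact_force: [-6.0, 1.8, 14.3]
finger_gap: -0.3
time_s: 5.87
ee_pos: [473.2, 91.8, 90.7]
contact_force: [-11.3, 0.3, 27.0]
finger_gap: 0.1
```

FR is firm at 27 N. Next is BR: shift x +10.33, z +1.12 cm.

```bash
python3 -m handwheel '[[[0,-1,0,0,0,0],[0,-2.5,0,0,0,0],[0,-3.9,0,0,0,0],[0,-3.9,0,0,0,0]]]' | grep -v rot
python3 -m handwheel '[[[2,0,0.2,0,0,0],[4.5,0,0.5,0,0,0],[7,0,0.8,0,0,0],[9,0,1,0,0,0],[10.3,0,1.1,0,0,0]]]'| grep -v rot
python3 -m handwheel '[[[0,0,0,0,0,0],[0,0,0,0,0,0]]]'| grep -v rot
python3 - <<'E'
from station import ctrl
import cv2
p=ctrl.read_camera("scene");cv2.imwrite("pics/c3.png",cv2.resize(p["frame"][200:330,290:430],None,fx=4,fy=4,interpolation=2))
print(ctrl.get_state()["ee_pos"])
E
```

```text
time_s: 6.2
ee_pos: [476.0, 91.3, 130.2]
contact_force: [0.2, -0.1, 0.4]
finger_gap: -0.0
time_s: 6.62
ee_pos: [575.7, 61.7, 127.3]
contact_force: [-0.4, -0.3, -0.8]
finger_gap: -0.3
time_s: 6.78
ee_pos: [573.0, 62.5, 126.9]
contact_force: [-0.3, 0.7, 0.5]
finger_gap: -0.0
[572.24954129  62.94700864 126.97310616]
```

View pics/c3.png

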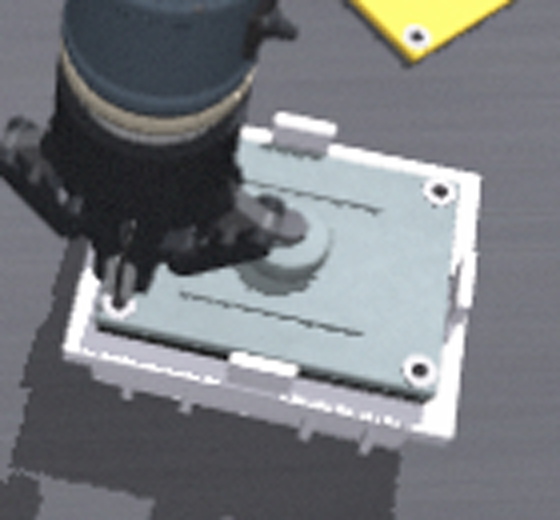

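The front edge is now down: hole FL moved to crop (440,191). The back edge is still proud, and the tips are at hole BR (119,303). Pressing BR.

```bash
python3 -m handwheel '[[[0,0.8,0,0,0,0],[0,1.8,0,0,0,0],[0,2.5,0,0,0,0],[0,2.7,0,0,0,0],[0,2.8,0,0,0,0]]]' | grep -v rot
python3 -m handwheel '[[[0,0.1,0,0,0,0],[0,0.2,0,0,0,0],[0,0.3,0,0,0,0],[0,0.4,0,0,0,0],[0,0.5,0,0,0,0]]]'| grep -v rot
```

```text
time_s: 7.25
ee_pos: [572.3, 63.1, 98.7]
contact_force: [-0.4, -0.2, -0.3]
finger_gap: 0.3
time_s: 7.67
ee_pos: [573.2, 62.9, 95.6]
contact_force: [-3.1, 0.4, 5.0]
finger_gap: 0.1
```

```bash
python3 -m handwheel '[[[0,0.1,0,0,0,0],[0,0.2,0,0,0,0],[0,0.3,0,0,0,0],[0,0.4,0,0,0,0]]]' | grep -v rot
python3 -m handwheel '[[[0,0.1,0,0,0,0],[0,0.15,0,0,0,0]]]'| grep -v rot
```

```text
time_s: 8.0
ee_pos: [573.5, 62.7, 91.8]
contact_force: [-2.5, -0.9, 7.0]
finger_gap: 0.2
time_s: 8.17
ee_pos: [573.6, 62.7, 90.7]
contact_force: [-3.6, -0.8, 11.8]
finger_gap: 0.1
```

```bash
python3 -m handwheel '[[[0,0.1,0,0,0,0],[0,0.15,0,0,0,0]]]' | grep -v rot
```

```text
time_s: 8.33
ee_pos: [573.7, 62.7, 90.4]
contact_force: [-7.3, -2.0, 20.0]
finger_gap: 0.1
```

BR is firm at 20 N. Next is BL: shift x −1.54, z +14.31 cm.

```bash
python3 -m handwheel '[[[0,0,0,0,0,0],[0,-1,0,0,0,0],[0,-2.5,0,0,0,0],[0,-4,0,0,0,0],[0,-4,0,0,0,0]]]' | grep -v rot
python3 -m handwheel '[[[-0.3,0,2.5,0,0,0],[-0.6,0,5.5,0,0,0],[-0.9,0,8.5,0,0,0],[-1.3,0,11.5,0,0,0],[-1.6,0,14.3,0,0,0]]]'| grep -v rot
python3 -m handwheel '[[[0,0,0,0,0,0],[0,0,0,0,0,0]]]'| grep -v rot
python3 - <<'E'
from station import ctrl
import cv2
p=ctrl.read_camera("scene");cv2.imwrite("pics/c4.png",cv2.resize(p["frame"][200:330,290:430],None,fx=4,fy=4,interpolation=2))
print(ctrl.get_state()["ee_pos"])
E
```

```text
time_s: 8.75
ee_pos: [575.6, 63.2, 130.9]
contact_force: [1.5, 0.1, -0.2]
finger_gap: -0.1
time_s: 9.17
ee_pos: [612.1, 203.5, 127.3]
contact_force: [-0.6, -0.5, 0.2]
finger_gap: -0.0
time_s: 9.33
ee_pos: [611.6, 204.1, 126.9]
contact_force: [-0.4, -0.6, -0.8]
finger_gap: -0.0
[611.64136986 201.74479774 127.02543013]
```

View pics/c4.png

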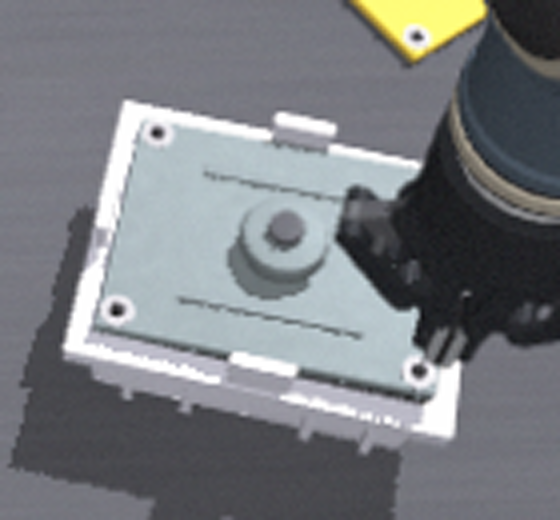

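The tips look slightly right of hole BL. I'll check that against their projection before pressing.

```bash
python3 - <<'E'
from h import *
from station import ctrl
s=ctrl.get_state();tip=s["ee_pos"]+22*s["tool_rot"][:,1]
p=ctrl.read_camera("wrist");cv2.imwrite("pics/w4.png",p["frame"])
print(tip,((proj("scene",tip)-[290,200])*4).round(),((proj("scene",[611.8,201.1,76.2])-[290,200])*4).round())
E
```

```text
[611.62625302 201.73082841 105.02543975] [[431. 343.]] [[417. 370.]]
```

View pics/w4.png

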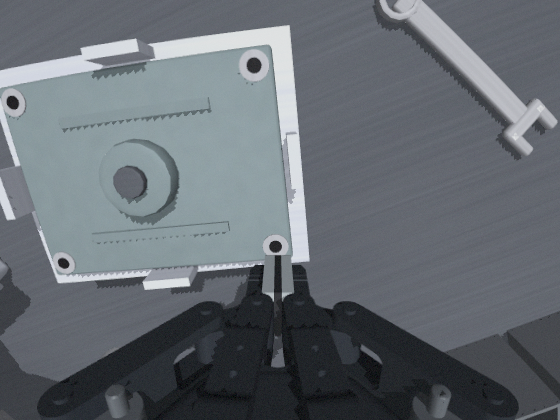

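The wrist view has hole BL at (276,245), in line with the tips, so the offset was parallax. Pressing BL.

```bash
python3 -m handwheel '[[[0,0.8,0,0,0,0],[0,1.8,0,0,0,0],[0,2.5,0,0,0,0],[0,2.7,0,0,0,0],[0,2.8,0,0,0,0]]]' | grep -v rot
python3 -m handwheel '[[[0,0.1,0,0,0,0],[0,0.2,0,0,0,0],[0,0.3,0,0,0,0],[0,0.4,0,0,0,0],[0,0.5,0,0,0,0]]]'| grep -v rot
```

```text
time_s: 9.85
ee_pos: [611.3, 200.9, 98.5]
contact_force: [-0.1, 0.3, 0.1]
finger_gap: -0.0
time_s: 10.27
ee_pos: [612.2, 201.5, 95.4]
contact_force: [-1.1, -0.9, 3.4]
finger_gap: 0.3
```

```bash
python3 -m handwheel '[[[0,0.1,0,0,0,0],[0,0.2,0,0,0,0],[0,0.3,0,0,0,0],[0,0.4,0,0,0,0]]]' | grep -v rot
python3 -m handwheel '[[[0,0.1,0,0,0,0],[0,0.2,0,0,0,0],[0,0.25,0,0,0,0],[0,0.3,0,0,0,0]]]'| grep -v rot
```

```text
time_s: 10.6
ee_pos: [612.2, 201.7, 90.9]
contact_force: [-0.2, -0.1, 4.2]
finger_gap: -0.0
time_s: 10.93
ee_pos: [612.3, 201.7, 90.0]
contact_force: [-5.2, -2.6, 18.7]
finger_gap: 0.3
```

BL is firm at z = 90.0, the home height, with 19 N. I'll lift, move clear and check.

```bash
python3 -m handwheel '[[[0,0.05,0,0,0,0],[0,0,0,0,0,0],[0,-1,0,0,0,0],[0,-3,0,0,0,0],[0,-6,0,0,0,0]]]' | grep -v rot
python3 -m handwheel '[[[0,-2,2,0,0,0],[0,-5,5,0,0,0],[0,-7,8,0,0,0],[0,-8,11,0,0,0],[0,-8,14,0,0,0]]]'| grep -v rot
python3 -m handwheel '[[[0,0,3,0,0,0],[0,0,6,0,0,0],[0,0,9,0,0,0],[0,0,11,0,0,0],[0,0,11,0,0,0]]]'| grep -v rot
python3 - <<'E'
from station import ctrl
import cv2
p=ctrl.read_camera("scene");cv2.imwrite("pics/s5.png",cv2.resize(p["frame"][220:315,300:420],None,fx=6,fy=6,interpolation=2))
p=ctrl.read_camera("top");cv2.imwrite("pics/t5.png",cv2.resize(p["frame"][105:215,150:280],None,fx=6,fy=5.4,interpolation=2))
E
```

```text
time_s: 11.35
ee_pos: [609.9, 201.2, 145.4]
contact_force: [0.0, 0.2, 0.6]
finger_gap: -0.0
time_s: 11.77
ee_pos: [666.1, 333.6, 231.6]
contact_force: [0.7, 0.4, 0.7]
finger_gap: 0.1
time_s: 12.18
ee_pos: [704.3, 439.5, 225.2]
contact_force: [-1.6, -0.5, -0.7]
finger_gap: -0.1
```

View pics/s5.png

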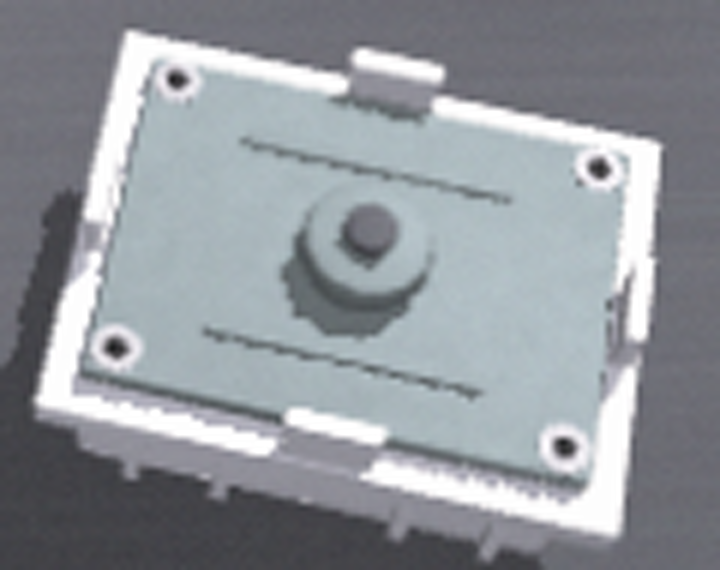

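View pics/t5.png

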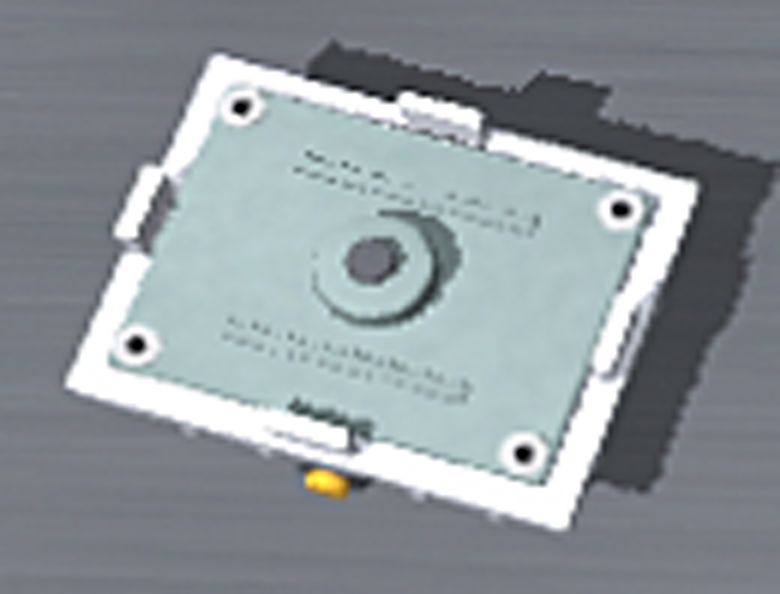

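```bash
python3 - <<'E'
from h import *
T=np.array([[135,345],[523,454],[241,107],[621,210]])/[6,5.4]+[150,105]-.4
S=np.array([[598,169],[177,79],[565,446],[116,347]])/6+[300,220]-.4
for i in range(4):
    r=least_squares(lambda X:np.r_[proj("top",X)[0]-T[i],proj("scene",X)[0]-S[i]],[600,150,70]);print(r.x.round(1),r.fun.round(2))
from station import ctrl
s=ctrl.get_state();print(s["time_s"],s["contact_force"],abs(s["dq"]).max())
E
```

```text
[511.3 229.9  67.7] [-0.09 -0.01 -0.09  0.01]
[472.   90.9  68.3] [-0.37 -0.03 -0.37  0.03]
[611.4 201.4  68.9] [-0.32 -0.04 -0.28  0.04]
[572.3  62.6  68.3] [-0.43 -0.03 -0.39  0.03]
12.2833 [-0.56358589  0.12708722 -0.36925196] 0.030617541418923314
```

All four holes now stand at 67.7 to 68.9 mm; home is 68. Before pressing they were at 76. I'm handing in.

```bash
python3 -m handwheel '[[[0,0,0,0,0,0],[0,0,0,0,0,0],[0,0,0,0,0,0]]]' | grep -v rot; python3 -c "
from station import ctrl
print(ctrl.finish_job())"
```

```text
time_s: 12.53
ee_pos: [705.9, 431.8, 228.3]
contact_force: [-0.6, 0.5, -0.5]
finger_gap: 0.1
the job is handed in; nothing more can be done
None
```

The cover with the round dome is pressed home, and I handed the job in at 12.5 s of the 46 s allowed; no verdict was reported.

- **Pressing:** I used the shut gripper on the four bolt holes in the order front left, front right, back right, back left. Each corner yielded at about 3 to 8 N and then stopped firmly. The final upward forces were 22, 27, 20 and 19 N. The 27 N at front right is above the 15 to 20 N the task suggests.
- **Height check:** Triangulated from both fixed cameras, the four hole tops stand at 67.7, 68.3, 68.3 and 68.9 mm. Fully home is 68 mm, and they were at 76 mm before pressing. The 1.2 mm spread is within the camera calibration error of about 2 mm.
- **Position:** The cover still sits between its lugs, its holes within about 1 mm of where they started.
- **Clearance:** The arm is well away from everything, with the contact force reading under 1 N.

No check failed or disagreed. The tips once looked off hole BL in the scene camera, but the wrist camera showed that was parallax. The seal joints cannot be read directly, so their compression is inferred from the firm stops and the final heights.

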